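Stow the oilstone, open the combination lock and present it at the hasp

ROBOT

A 6-joint arm with a two-finger parallel gripper is mounted at the origin on the work surface. World frame = base frame: x ahead of the robot, y to its left, z up, the work surface at z = 0. Lengths are in mm, angles in rad, forces in N, time in s.
With the tool pointing down it reaches from about 375 to 975 mm from the base axis. Payload 3.8 kg.
Tool frame: the origin (TCP) lies at the very end of the fingers, on their centre line; the grasp point (between the pads) lies 19 mm behind it (bot.hold_point_z is the distance from the TCP to the grasp point, in mm); z points along the fingers, y is the line along which they close (so a half turn about z gives the same grasp; the last joint's range is limited). The gripper opens to 85 mm and grips with 20 to 120 N. Pads are 22 mm wide; open, the fingers measure 114 mm over their backs; the gripper's body (76 mm by 85 mm) begins 54 mm behind the grasp point. The pads swing forward as they close: fully open they stand 13 mm farther back than shut.
Start: joints at [-0.037, 0.264, 1.604, -0, 1.274, -0.037], TCP at [674.995, -0.002, 202.68] pointing down, gripper open.
Joint ranges: [-2.63, 2.63], [-0.94, 2.18], [0.31, 2.57], [-1.31, 4.45], [0, 2.66], [-2.55, 2.55]. Speed limits (rad/s): [2.57, 2.57, 3.14, 3.14, 3.14, 3.14].

INTERFACE

Orientations are given as [roll, pitch, yaw] about the fixed x, y, z axes, in that order (R = Rz(yaw) Ry(pitch) Rx(roll)).
In Python, from station import bot gives the robot as it stands.
- The arm moves only by the tool carry_out, never from a script. Its argument "moves" is a list that holds one entry, the list of rows, each a list of 6 numbers: the shift along the tool's x, y, z scaled (see below), then the turn, a rotation vector about the tool's x, y, z scaled (see below). In form: [[[dx, dy, dz, rx, ry, rz], ...]]. A call has 1 to 12 rows; each row shifts and turns the commanded pose from where the row before left it, along the tool's axes as they then stand; what a row does not reach is not made up. The controller multiplies each number of a shift by 20 mm and each number of a turn by 45 degrees. A row lasts 1/8 s, in which the tool goes at most 62.5 mm and 10.7 degrees, less where a joint would pass 70% of its speed; a pose out of reach is approached as far as the arm can. A call with a number of a shift or a turn outside -1 to 1 is refused whole. A call with a gripper value outside its range is refused whole. "fingers" is the finger opening in mm, from 0 to 85.4, set as the call begins (left out, the last holds). The fingers move at their own pace and stop on an object; the grip force is fixed at half the most. Time passes only in rows, so rows that do not move let the fingers close. It gives the time, the measured TCP pose, the force, the opening and the grip force at its end, in the units of the state.
- bot.state(): the state, without advancing time (a new reading comes with each control period).
- bot.get_image(name): name is "scene" or "side" or "wrist"; returns a dict with "frame" (480x640x3 uint8, red, green, blue), "camera_matrix" (3x3 intrinsics, pixels), "rvec" (rotation vector, rad) and "tvec" (3), from world to camera coordinates, as OpenCV has them. Camera axes: x right, y down, z forward; pixel columns grow to the right and rows downward; lengths in mm; the calibration is good to about 2 mm. A picture is of the moment at which its call begins. There is no depth.
- bot.hand_in(): hands the job in; it is judged then, once.
The state is a dict: "time": time; "qpos": joint angles; "joint_vel": joint speeds; "joint_torque": joint torques, N m; "eef_pos": TCP position; "eef_rot": TCP orientation; "ft_force": force on the tool from outside, world axes, zero at the start; "torque": the same for the moment, N m; "width": finger opening in mm; "gripper_force": force on a finger pad.
Only numpy, scipy, OpenCV 4.12 (cv2) and the standard library are available. Lean on these libraries where they do the work, as an engineer would, in place of code of your own. Each camera call takes 0.05 s, during which the arm holds its last target. There are 200 camera calls.

TASK

Set the two-layer oilstone down flat (do not drop it) in the chest's open drawer and slide the drawer fully shut. Then turn the dial of the combination lock clockwise, click by click, until its pointer points straight at the shackle, pull the shackle out to its stop, lift the lock out of its nest by the shackle and finish while still holding it up by the shackle, still and open, with the gripped crossbar of the shackle just above the chest's hasp, centred over it, and the lock hanging clear of everything. Leave the other things on the bench where they are.

Things in the scene. Friction and masses are not known exactly. Their poses are not given: they have to be found in the camera images.
- stone_center (a point): Centre of the oilstone: a plain flat grey block in two layers, 100 long (its x) x 40 wide (its y) x 25 high (its z), about 220 g, lying flat on the bench to the robot's right, its long side at any angle within 0.7 rad of the robot's x.
- drawer_in (a point): Centre of the drawer's inner floor; moves with the drawer. The drawer slides open along -x of this frame, towards the robot. Inside, the floor is 205 long (x) x 218 wide (y), walls 41 high above the floor; the floor is about 22 above the bench. While the drawer is open by d, only the part from x = -102 to x = -110 + d (mm) is uncovered by the chest. The drawer's front panel runs from x = -108 to -123, its top about 50 above the drawer's floor.
- chest_drawer0_handle (a point): Middle of the drawer's bar handle: a round level bar, 12 dia or less, 120 long along y, 35 in front (-x) of the drawer's front panel and some 25 above the drawer's floor; same axes as drawer_in.
- chest_drawer0 (a joint): Drawer opening in m: 0 fully shut, starts 0.145 to 0.165 open, max about 0.17. It slides with about 1 N of friction; pushing the handle bar or front towards the chest (+x of drawer_in) shuts it.
- hasp (a point): The hasp of the chest: point between the tops of two upright steel lugs (each 22 wide, 4 thick), one on the drawer's front and one on the chest's top at its front edge, 85 to the right of the drawer's middle, side by side when the drawer is shut. The point is fixed to the chest, 112 above the bench, at the height of the lug tops. The chest is 250 deep (x) x 260 wide (y) x 85 high; axes as drawer_in.
- lock_center (a point): Centre of the lock's square metal body, 64 x 64 x 28 high, about 280 g with its dial and shackle. It lies loose, dial up, in a shallow wooden nest (83 square, floor 16 above the bench, walls 14 above that and only 6 on the shackle's side, 1.5 clearance) that keeps it from turning and sliding. The shackle sticks out along -x of this frame, roughly towards the robot. The underside of the lock is 14 below this point.
- dial_grip (a point): Centre of the grip bar of the dial on the lock's top: bar 34 long (along this frame's x, from -15 to +19), 12 thick (y), 22 tall; this point is half-way up, 11 above the 42 dia dial plate on which the bar stands and which lies on the lock's top. A small steel pointer nose is at the -x end of the bar, with a bright line on that half of the bar's top. Turns with the dial.
- dial (a joint): Dial angle in rad: 0 = pointer straight towards the shackle (the only setting that frees it, good to about 0.15 rad); grows counter-clockwise seen from above. Starts two or three clicks off (0.8 to 1.6), so it must be turned clockwise. It clicks into a sprung notch every 0.524 rad (30 degrees), one of them at 0, with under 0.2 N m, and settles into the nearest notch when let go.
- shackle_grip (a point): Centre of the crossbar of the U-shaped steel shackle: square bar 10 x 10, 60 long along this frame's y; its two legs (10 thick, 40 free between them) run from its ends into the lock, which is 39 away from the crossbar's inner face when shut. Axes as lock_center; 30 above the bench while the lock lies in its nest; 76 from the lock's centre when shut.
- shackle (a joint): How far the shackle is pulled out, in m: 0 shut, 0.020 at its stop. It pulls out along -x of lock_center against about 2.5 N of friction, stays where it is left, and is blocked within about 3 mm unless the dial is at 0. It stays attached to the lock at the stop, so that the lock can be lifted by it; the lock may swing down about the crossbar.
- paste_jar: Bystander, to be left alone: short jar of honing paste, 60 dia x 70 tall (mm), origin at its underside centre.
- grind_wheel: Bystander, to be left alone: flat grinding wheel with a bore, 90 dia x 20, lying flat (mm), origin at its underside centre.
- wrench: Bystander, to be left alone: open wrench, 140 long, lying flat (mm), origin at its underside, near its middle.
- wax_bar: Bystander, to be left alone: short polishing-wax bar, 60 x 35 x 30 (mm), origin at its underside centre.
- mug: Bystander, to be left alone: mug, 76 dia x 85 tall (mm), origin at its underside centre.
- screwdriver: Bystander, to be left alone: screwdriver lying flat (mm), origin at its underside, near its middle.
- rub_block: Bystander, to be left alone: cork rubbing block, 70 x 50 x 30 (mm), origin at its underside centre.

How it is judged (in metres and radians):
On the way, in this order (a step that is already met when the one before it is completed fails the run):
1. the oilstone lies flat and still on the floor of the drawer while the drawer is open by more than 8 cm (x of stone_center in the frame of drawer_in between -0.1 and 0.1 m and y of stone_center in the frame of drawer_in between -0.11 and 0.11 m and z of stone_center in the frame of drawer_in between 0.005 and 0.018 m and linear speed of stone below 0.03 m/s and value of joint chest_drawer0 above 0.08 m and contact force between the fingers and stone below 0.1 N), for 0.1 s.
2. the drawer is shut (within 6 mm) with the stone inside (x of stone_center in the frame of drawer_in between -0.1 and 0.1 m and y of stone_center in the frame of drawer_in between -0.11 and 0.11 m and z of stone_center in the frame of drawer_in between 0.005 and 0.018 m and value of joint chest_drawer0 below 0.006 m), for 0.2 s.
3. the dial rests in the opening notch (within 0.15 rad) with the shackle still in (value of joint dial between -0.15 and 0.15 rad and value of joint shackle below 0.005 m), for 0.2 s.
4. the shackle is pulled out by more than 16 mm while the lock still lies in its nest (value of joint shackle above 0.016 m and height (world z) of lock_center below 0.06 m), for 0.1 s.
At the end, for the whole second after the job is handed in: Drawer shut within 8 mm with the stone flat on its floor; the lock, its shackle out by more than 13 mm, is held by the fingers at the shackle, the crossbar within 50 mm horizontally of the hasp and below 0.40 m, the lock's centre above 0.14 m, not touching the chest, nearly still (under 0.05 m/s) (x of stone_center in the frame of drawer_in between -0.1 and 0.1 m and y of stone_center in the frame of drawer_in between -0.11 and 0.11 m and z of stone_center in the frame of drawer_in between 0.005 and 0.018 m and value of joint chest_drawer0 below 0.008 m and value of joint shackle above 0.013 m and contact force between the fingers and shackle above 1 N and horizontal distance between shackle_grip and hasp below 0.05 m and height (world z) of lock_center above 0.14 m and height (world z) of shackle_grip below 0.4 m and contact force between lock and chest below 0.05 N and linear speed of lock below 0.05 m/s); the arm keeps its last pose, push and grip.
It fails at once if the oilstone is dropped (falls free at over 0.5 m/s) (linear speed of stone above 0.5 m/s and contact force between the fingers and stone below 0.01 N).
It fails at once if another thing on the bench is moved by more than 40 mm (distance of any of paste_jar, grind_wheel, wrench, wax_bar, mug, screwdriver, rub_block from where it was at the start of the episode above 0.04 m).
It also fails if it takes over 72 s, if anything falls off the work surface, if the arm or the gripper's body presses on something with over 40 N, if the wrist force passes 120 N, or if a joint passes its speed limit or range.

## Working session

There is one attempt and no reset: what is moved stays moved. The work goes in short steps, Python scripts to look and compute and a tool call to move; the robot and the scene stay as the last step left them, time stands still between calls to the robot, and variables do not carry over. Pictures are saved under pics/ and viewed, at most 10 in all, crops included, and the job is handed in when it is done.

Besides the shell and the picture viewer there is one more tool, called as a command line: name --argument value ..., lists and objects as JSON in quotes. carry_out: Moves the arm, as the interface text tells. Its arguments: {"type":"object","properties":{"moves":{"type":"array"},"fingers":{"type":"number"}},"required":["moves"]}

```bash
ls; mkdir -p pics
cat > h.py <<'E'
import numpy as np, cv2
from station import bot
def cam(n):
    d=bot.get_image(n); R=cv2.Rodrigues(np.array(d["rvec"],float))[0]
    return d["frame"],np.array(d["camera_matrix"],float),R,np.array(d["tvec"],float).ravel()
def save(c,f): cv2.imwrite(f,c[0][:,:,::-1])
def ray(c,uv):
    f,K,R,t=c; o=-R.T@t; d=R.T@np.linalg.inv(K)@np.array([uv[0],uv[1],1.]); return o,d/np.linalg.norm(d)
def onz(c,uv,z):
    o,d=ray(c,uv); return o+d*(z-o[2])/d[2]
def proj(c,p):
    f,K,R,t=c; q=K@(R@np.asarray(p,float)+t); return q[:2]/q[2]
E
python3 - <<'E'
from h import *
for n in("scene","side"):
    c=cam(n); save(c,f"pics/{n}0.png"); print(n,-c[2].T@c[3],c[1][0,0])
print(bot.state())
E
```

```text
pics
scene [1371.78976455 -262.17905955  824.297433  ] 503.8808303692879
side [ -11.3264546  -690.70632743  665.96003272] 458.52681425324977
{'time': 0.1, 'qpos': array([-3.68979630e-02,  2.64677930e-01,  1.60529205e+00, -2.27959822e-05,
        1.27369769e+00, -3.69063980e-02]), 'joint_vel': array([-0.00097286, -0.00266602, -0.00211052, -0.00077183,  0.00148349,
        0.00063003]), 'joint_torque': array([ 2.96398039e-04, -5.16707003e+01, -3.68589377e+01,  1.30520286e-05,
        6.22219843e-03,  5.24967299e-05]), 'eef_pos': array([6.74254173e+02, 1.88497769e-02, 2.01457016e+02]), 'eef_rot': array([-3.13951824e+00, -5.47955304e-05,  1.57081140e+00]), 'ft_force': array([-0.08399378, -0.07475607,  0.32023785]), 'torque': array([-0.02306114, -0.00519949, -0.01274829]), 'gripper_force': 0.0, 'width': 85.2333762077325}
```

View pics/scene0.png

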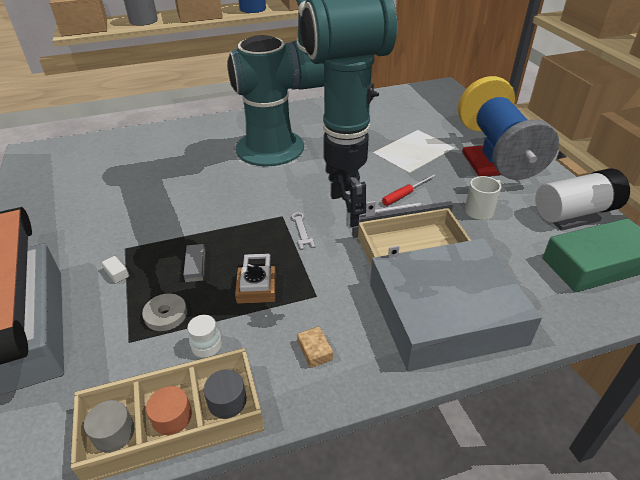

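View pics/side0.png

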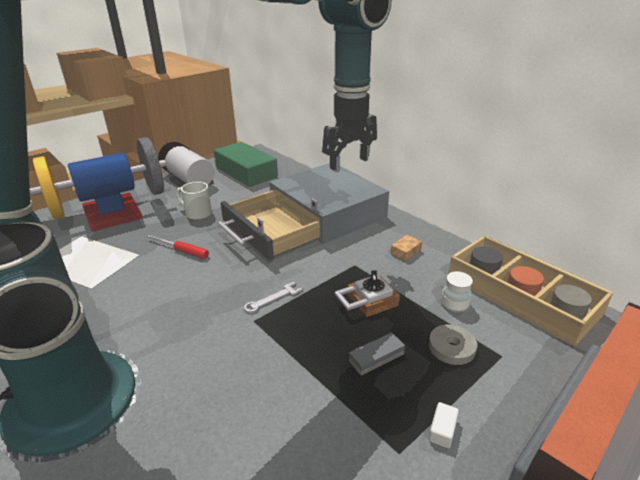

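Scene view: stone at (195,263), lock at (256,275), open drawer at (412,235), chest at (455,300). Side view: stone (377,353), lock (372,293), handle (237,233), hasp lugs (262,225) and (315,205).

Run:
```python
from h import *
a=cv2.imread("pics/scene0.png"); b=cv2.imread("pics/side0.png")
z=lambda im,u,v,w,h,s: cv2.resize(im[v:v+h,u:u+w],None,fx=s,fy=s,interpolation=cv2.INTER_CUBIC)
def ann(im,u,v,s):
    im=im.copy()
    for k in range(0,im.shape[1],10*s):cv2.putText(im,str(u+k//s),(k,8),0,.3,(0,255,255),1); cv2.line(im,(k,10),(k,14),(0,255,255),1)
    for k in range(10*s,im.shape[0],10*s):cv2.putText(im,str(v+k//s),(0,k+3),0,.3,(0,255,255),1)
    return im
t=lambda im,u,v,w,h,s: ann(z(im,u,v,w,h,s),u,v,s)
cv2.imwrite("pics/c1.png",np.vstack([np.hstack([t(a,170,240,60,50,6),t(a,225,245,60,50,6)]),np.hstack([t(b,340,325,70,50,5),t(b,330,265,74,50,5)])[:, :720]]))
cv2.imwrite("pics/c2.png",np.vstack([t(a,345,190,200,75,4),t(b,210,170,200,75,4)]))
```

```text
(no output)
```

View pics/c1.png

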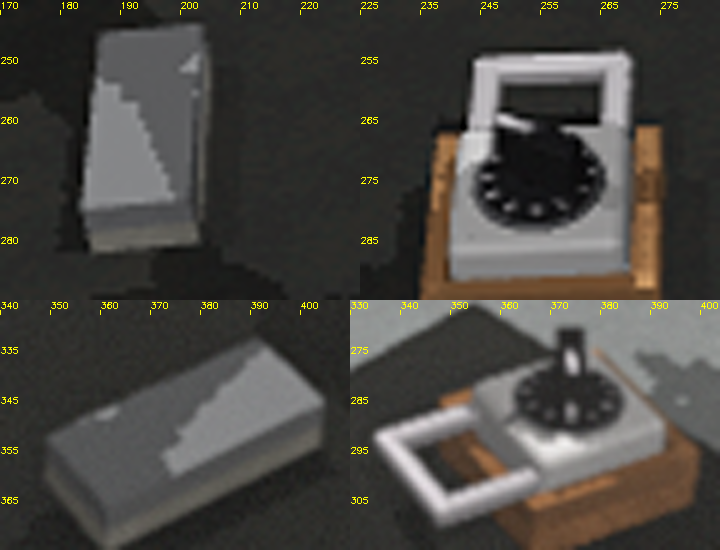

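View pics/c2.png

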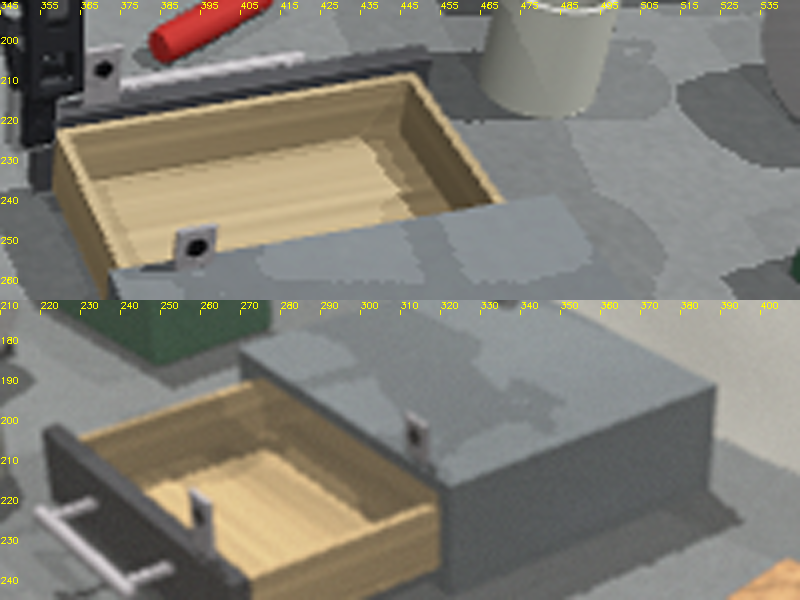

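c1/c2 show the stone's top corners, the shackle (crossbar to the robot's side), dial pointer to its left-back, and the hasp lugs: chest lug top at scene (394,247) / side (314,199), drawer lug at scene (371,202) / side (260,218).

```bash
cat > m.py <<'E'
from h import *
np.set_printoptions(precision=1,suppress=True)
S=cam("scene"); D=cam("side")
def tri(a,b):
    o,d=ray(S,a);p,e=ray(D,b)
    s=np.linalg.lstsq(np.c_[d,-e],p-o,rcond=None)[0]; x=o+d*s[0]; y=p+e*s[1]; return (x+y)/2,np.linalg.norm(x-y)
def quad(n,c,pts,z):
    P=np.array([onz(c,p,z)[:2] for p in pts]); print(n,P.tolist().__repr__() if 0 else P.ravel(), "ctr",P.mean(0)); return P
for n,c,pts in(("st S",S,[(186.3,246.3),(204,244.5),(201.7,273.7),(183.7,275.3)]),("st D",D,[(349.6,353),(391,332.6),(404.6,345.6),(362.4,366)])):
    P=quad(n,c,pts,25); print(cv2.minAreaRect(P.astype(np.float32)))
quad("bar S",S,[(244,254.5),(270.3,253.8)],35); quad("bar D",D,[(334.8,292),(348.6,309.4)],35)
P=quad("lock S",S,[(240,288),(270,286.7),(270.3,265.8)],44)
P=quad("lock D",D,[(354.8,282.6),(375,274),(393,292),(368,300.6)],44)
quad("pointer S",S,[(247.8,264.2),(254,266.5)],70)
quad("hand D",D,[(219.2,223),(242.5,242)],47); quad("hand S",S,[(375,211),(420.75,204)],47)
print("chest lug",tri((393.7,247),(313.5,198.8)),"drawer lug",tri((370.7,201.7),(260.5,218)))
quad("chest top D: right-front, right-back, left-front",D,[(322,216.5),(388.5,191.5),(270,183)],85)
quad("chest top S rightfront",S,[(372.5,257)],85)
E
python3 m.py
```

```text
st S [ 418.7 -302.2  425.6 -261.1  523.4 -279.8  515.7 -319. ] ctr [ 470.9 -290.5]
((470.5975341796875, -290.9413146972656), (41.73384094238281, 99.59705352783203), 79.13665008544922)
st D [ 424.  -266.6  521.6 -282.5  514.6 -322.6  419.3 -304.4] ctr [ 469.9 -294.1]
((469.3906555175781, -294.12469482421875), (40.70756530761719, 98.84265899658203), 80.13737487792969)
bar S [ 501.9 -177.9  518.9 -119.6] ctr [ 510.4 -148.8]
bar D [ 516.1 -126.5  499.1 -186.5] ctr [ 507.6 -156.5]
lock S [ 612.8 -207.7  629.2 -146.1  567.1 -130.5] ctr [ 603.  -161.4]
lock D [ 562.9 -140.1  618.4 -148.3  600.3 -217.1  540.7 -201. ] ctr [ 580.6 -176.6]
pointer S [ 573.6 -179.9  584.9 -168.7] ctr [ 579.2 -174.3]
hand D [472.9 279.2 467.9 159. ] ctr [470.4 219.1]
hand S [461.1 164.2 471.4 285.2] ctr [466.3 224.7]
chest lug (array([666. , 117.6, 113.8]), np.float64(0.0677478369222755)) drawer lug (array([506.6, 129.3, 114.9]), np.float64(3.2667524564770787))
chest top D: right-front, right-back, left-front [654.5  71.7 884.9  51.9 672.  320.3] ctr [737.1 148. ]
chest top S rightfront [652.3  77. ] ctr [652.3  77. ]
```

carry_out --moves '[[[-1, -0.85, 0, 0, 0, 0], [-1, -0.85, 0, 0, 0, 0], [-1, -0.85, 0, 0, 0, 0], [-1, -0.85, 0, 0, 0, 0], [-1, -0.85, 0, 0, 0, 0], [-1, -0.85, 0, 0, 0, 0], [-1, -0.85, 0, 0, 0, 0], [-1, -0.85, 0, 0, 0, 0], [-1, -0.85, 0, 0, 0, 0], [-1, -0.85, 0, 0, 0, 0], [-1, -0.85, 0, 0, 0, 0], [-1, -0.85, 0, 0, 0, 0]]]'

```text
time: 1.7
eef_pos: [469.5, -241.2, 202.9]
eef_rot: [3.141, 0.0, 1.57]
ft_force: [0.5, 0.0, 0.2]
width: 85.3
gripper_force: 0.0
```

carry_out --moves '[[[-0.9, 0, 0, 0, 0, 0], [-0.9, 0, 0, 0, 0, 0], [-0.8, 0, 0, 0, 0, 0.222], [0, 0, 0.4, 0, 0, 0.222], [0, 0, 0.4, 0, 0, 0.222], [0, 0, 0.4, 0, 0, 0.222], [0, 0, 0.4, 0, 0, 0.222], [0, 0, 0.4, 0, 0, 0.222], [0, 0, 0, 0, 0, 0.222], [0, 0, 0, 0, 0, 0.222], [0, 0, 0, 0, 0, 0.222], [0, 0, 0, 0, 0, 0.222]]]'

```text
time: 3.2
eef_pos: [471.7, -292.6, 162.5]
eef_rot: [-3.142, -0.0, -0.178]
ft_force: [0.0, -0.4, -0.2]
width: 85.5
gripper_force: 0.0
```

Run:
```python
from h import *
np.set_printoptions(precision=3,suppress=True)
c=cam("wrist"); save(c,"pics/w1.png"); s=bot.state(); print(s["eef_pos"],s["eef_rot"],s["qpos"],s["time"],-c[2].T@c[3]); print(proj(c,[470,-292,25]))
```

```text
[ 471.693 -292.563  162.528] [-3.141 -0.    -0.183] [-0.6    0.067  1.908  0.     1.167  1.154] 3.25 [ 538.655 -304.667  334.103]
[319.64  223.603]
```

View pics/w1.png

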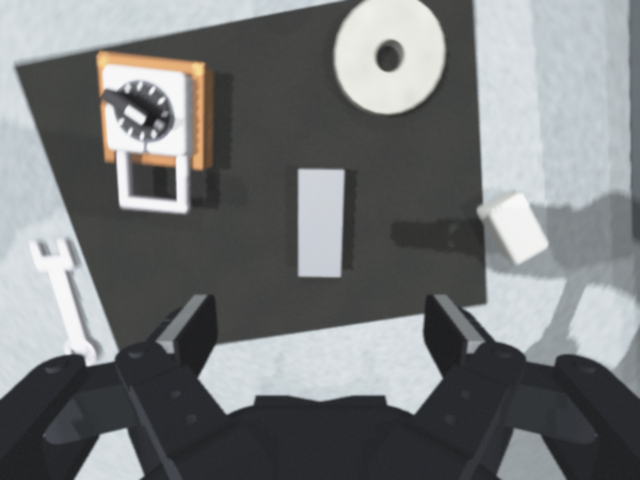

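Wrist view: stone at (320.7,223), lined up with the tool; lock at (147,110), shackle crossbar at (153,208), pointer of the dial to lower right, about 60° off the shackle (two clicks). Descend and grip.

carry_out --moves '[[[0, 0, 1, 0, 0, 0], [0, 0, 1, 0, 0, 0], [0, 0, 1, 0, 0, 0], [0, 0, 1, 0, 0, 0], [0, 0, 1, 0, 0, 0], [0, 0, 1, 0, 0, 0], [0, 0, 1, 0, 0, 0], [0, 0, 0.7, 0, 0, 0], [0, 0, 0.27, 0, 0, 0], [0, 0, 0, 0, 0, 0]]]'

```text
time: 4.5
eef_pos: [471.1, -292.1, 3.1]
eef_rot: [-3.141, 0.0, -0.172]
ft_force: [0.6, 0.3, -0.4]
width: 85.2
gripper_force: 0.0
```

carry_out --moves '[[[0, 0, 0, 0, 0, 0], [0, 0, 0, 0, 0, 0], [0, 0, 0, 0, 0, 0], [0, 0, 0, 0, 0, 0], [0, 0, 0, 0, 0, 0], [0, 0, 0, 0, 0, 0]]]' --fingers 20

```text
time: 5.25
eef_pos: [471.0, -292.0, 3.3]
eef_rot: [3.142, -0.0, -0.173]
ft_force: [0.0, 0.2, -0.4]
width: 20.4
gripper_force: 0.0
```

Run:
```python
from h import *
c=cam("wrist"); save(c,"pics/w2.png"); d=cam("side"); a=d[0][:,:,::-1][250:430,290:470]
w=c[0][:,:,::-1]
cv2.imwrite("pics/w2.png",np.hstack([cv2.resize(w,(480,360)),cv2.resize(a,(320,360))]))
```

```text
(no output)
```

View pics/w2.png

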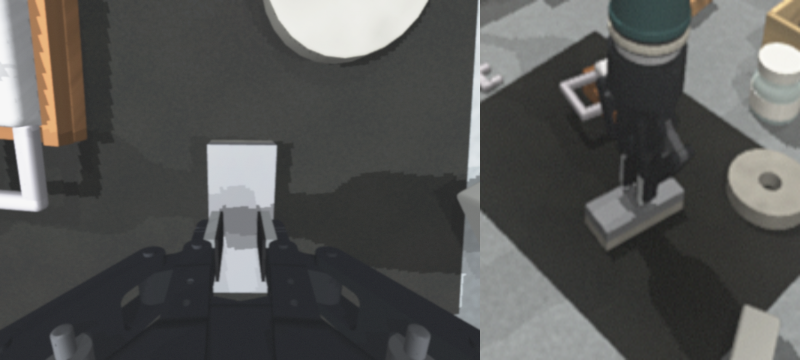

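The fingers (at 20 mm) closed above the stone's top rather than around it: fingertips sit at about z=25 although the TCP reads 3. Check the tip height numerically.

Run:
```python
from h import *
np.set_printoptions(precision=2,suppress=True)
c=cam("wrist"); print(bot.hold_point_z, c[1][0], -c[2].T@c[3], c[2]); s=bot.state(); print(s["eef_pos"],s["width"],s["ft_force"])
p=s["eef_pos"]
for z in(0,13,19,25,35): print(z,proj(c,p+[0,0,z]))
a=-.175; ax=np.array([np.cos(a),np.sin(a),0]); ay=np.array([-np.sin(a),np.cos(a),0])
for z in (0,25):
  print([proj(c,np.array([470.5,-292.5,z])+50*i*ax+20*j*ay) for i,j in((1,1),(1,-1),(-1,-1),(-1,1))])
d=cam("side"); e=cam("scene")
for z in(0,25): print(proj(d,p+[0,0,z]),proj(e,p+[0,0,z]))
w=c[0][:,:,::-1]; cv2.imwrite("pics/w3.png",np.hstack([cv2.resize(w[180:400,240:400],(436,600)),cv2.resize(np.ascontiguousarray(d[0][310:390,340:420,::-1]),(364,600))]))
```

```text
18.700000000000003 [346.53   0.   319.93] [ 538.02 -303.72  174.81] [[-0.17 -0.99 -0.  ]
 [-0.95  0.17  0.27]
 [-0.26  0.05 -0.96]]
[ 470.99 -291.98    3.24] 19.74574090630574 [ 0.29  0.05 -0.26]
0 [319.85 277.55]
13 [319.84 287.32]
19 [319.84 292.33]
25 [319.83 297.7 ]
35 [319.83 307.58]
[array([281.32, 182.35]), array([361.27, 182.56]), array([355.3 , 357.13]), array([286.03, 356.97])]
[array([275.08, 188.51]), array([367.94, 188.75]), array([360.13, 386.27]), array([281.39, 386.09])]
[376.27 356.2 ] [195.  266.4]
[376.99 346.81] [193.1  258.64]
```

View pics/w3.png

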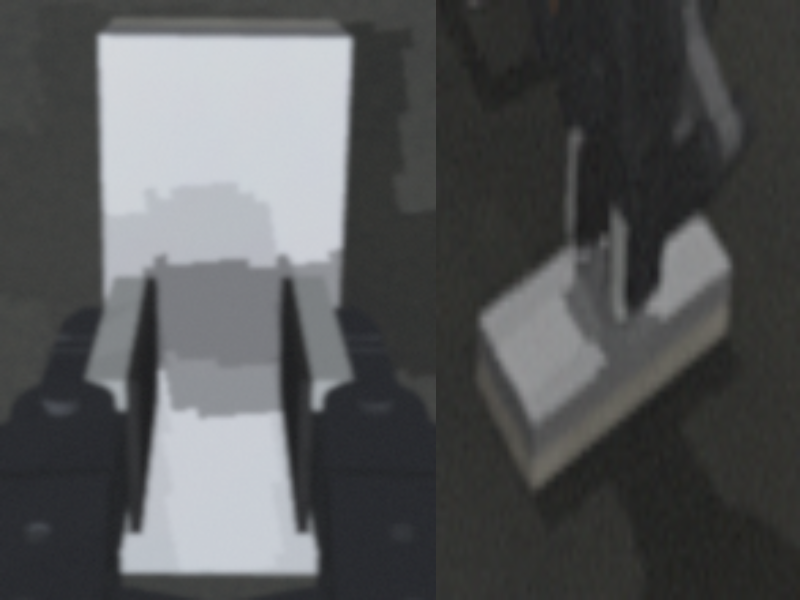

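The stone projects exactly as expected, but the pads' tips project at about 33–40 mm above the reported TCP (v=282, gap 48 px). So the real fingertips are some 30+ mm short of the stated TCP. I'll open, go lower in small steps watching the force, and test the grip.

carry_out --moves '[[[0, 0, 0, 0, 0, 0], [0, 0, 0, 0, 0, 0], [0, 0, 0, 0, 0, 0], [0, 0, 0, 0, 0, 0], [0, 0, 0.4, 0, 0, 0], [0, 0, 0.4, 0, 0, 0], [0, 0, 0.3, 0, 0, 0], [0, 0, 0, 0, 0, 0]]]' --fingers 75

```text
time: 6.5
eef_pos: [470.2, -291.5, -19.8]
eef_rot: [-3.141, 0.002, -0.173]
ft_force: [-0.0, -0.6, -0.5]
width: 74.6
gripper_force: 0.0
```

carry_out --moves '[[[0, 0, 0.25, 0, 0, 0], [0, 0, 0.2, 0, 0, 0], [0, 0, 0, 0, 0, 0]]]'

```text
time: 6.88
eef_pos: [470.7, -291.8, -28.1]
eef_rot: [-3.141, 0.001, -0.173]
ft_force: [0.2, -0.8, 0.1]
width: 74.9
gripper_force: 0.0
```

carry_out --moves '[[[0, 0, 0, 0, 0, 0], [0, 0, 0, 0, 0, 0], [0, 0, 0, 0, 0, 0], [0, 0, 0, 0, 0, 0], [0, 0, 0, 0, 0, 0]]]' --fingers 25

```text
time: 7.5
eef_pos: [471.5, -292.4, -27.2]
eef_rot: [3.141, -0.001, -0.173]
ft_force: [0.4, -0.5, 2.9]
width: 39.1
gripper_force: 62.9
```

Gripped (width 39, 63 N). Lift and carry towards the drawer.

carry_out --moves '[[[0, 0, -0.5, 0, 0, 0], [0, 0, -1, 0, 0, 0], [0, 0, -1, 0, 0, 0], [0, 0, -1, 0, 0, 0], [0, 0, -1, 0, 0, 0], [0, 0, -1, 0, 0, 0], [0, 0, -1, 0, 0, 0], [0, -0.5, -0.5, 0, 0, 0], [0, -1, 0, 0, 0, 0], [0.1, -1, 0, 0, 0, 0], [0.1, -1, 0, 0, 0, 0], [0.1, -1, 0, 0, 0, 0]]]'

```text
time: 9.0
eef_pos: [492.4, -202.4, 111.6]
eef_rot: [-3.141, 0.001, -0.172]
ft_force: [0.0, 0.6, -2.2]
width: 39.0
gripper_force: 62.3
```

carry_out --moves '[[[0.1, -1, 0, 0, 0, 0], [0.1, -1, 0, 0, 0, 0], [0.1, -1, 0, 0, 0, 0], [0.1, -1, 0, 0, 0, 0], [0.1, -1, 0, 0, 0, 0], [0.1, -1, 0, 0, 0, 0], [0.1, -1, 0, 0, 0, 0], [0.1, -1, 0, 0, 0, 0], [0.1, -1, 0, 0, 0, 0], [0.1, -1, 0, 0, 0, 0], [0.1, -1, 0, 0, 0, 0], [0.1, -1, 0, 0, 0, 0]]]'

```text
time: 10.5
eef_pos: [557.6, 29.2, 112.2]
eef_rot: [3.142, -0.0, -0.173]
ft_force: [-0.1, -0.0, -2.6]
width: 38.3
gripper_force: 62.3
```

carry_out --moves '[[[0.1, -1, 0, 0, 0, 0], [0, -1, 0, 0, 0, 0], [0, -1, 0, 0, 0, 0], [0, -1, 0, 0, 0, 0], [0, -1, 0, 0, 0, 0], [0, -1, 0, 0, 0, 0], [0, -1, 0, 0, 0, 0], [0, -1, 0, 0, 0, 0], [0, -0.9, 0, 0, 0, 0], [0, -0.5, 0, 0, 0, 0], [0, 0, 0, 0, 0, -0.133], [0, 0, 0, 0, 0, 0]]]'

```text
time: 12.0
eef_pos: [591.5, 212.9, 112.2]
eef_rot: [3.141, 0.0, -0.069]
ft_force: [0.3, -0.4, -2.9]
width: 38.6
gripper_force: 62.3
```

Run:
```python
from h import *
c=cam("wrist"); d=cam("scene"); s=bot.state(); print(s["eef_pos"],s["eef_rot"],s["qpos"])
cv2.imwrite("pics/w4.png",np.hstack([cv2.resize(c[0][:,:,::-1],(480,360)),cv2.resize(np.ascontiguousarray(d[0][170:290,345:452,::-1]),(320,360))]))
```

```text
[591.53920956 212.60960231 112.19546731] [ 3.14136897e+00  2.00453008e-04 -7.03684961e-02] [ 3.05497445e-01  2.46853633e-01  1.79813505e+00 -1.51141401e-04
  1.09687255e+00  1.94673124e+00]
```

View pics/w4.png

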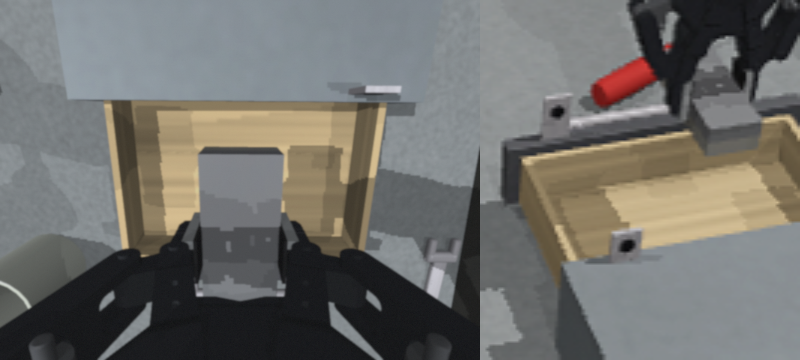

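Wrist view shows the stone held over the open drawer, centred between its side walls (x 130–355 of 480), chest front edge at row ~100 of 360, square to the tool. Refining chest geometry from it.

```bash
cat > q.py <<'E'
from h import *
np.set_printoptions(precision=1,suppress=True)
c=cam("wrist")
s=4/3
L,R=onz(c,(68*s,98*s),85),onz(c,(437*s,102*s),85); print("chest front L,R",L,R,np.linalg.norm(L-R))
v=(L-R)/np.linalg.norm(L-R); ax=np.array([v[1],-v[0],0]); print("yaw",np.arctan2(ax[1],ax[0])); m=(L+R)/2; print("mid",m, "hasp~",m-85*v+ax*0)
for p in((357,87),(400,87),(378,91)): print("lug top",onz(c,(p[0]*s,p[1]*s),112))
for p in((105,101),(383,101),(124,250),(362,250)): print("wall top z63",onz(c,(p[0]*s,p[1]*s),63))
print("stone far end z", [onz(c,(p*s,150*s),112+52) for p in(200,283)])
E
python3 q.py
```

```text
chest front L,R [675.3 332.4  85. ] [653.7  63.5  85. ] 269.79073588663056
yaw -0.08035913178212
mid [664.5 198.   85. ] hasp~ [657.7 113.2  85. ]
lug top [667.  134.1 112. ]
lug top [665.1 107.3 112. ]
lug top [663.7 120.8 112. ]
wall top z63 [672.7 316.8  63. ]
wall top z63 [656.9  91.4  63. ]
wall top z63 [537.3 327.1  63. ]
wall top z63 [521.4 100.9  63. ]
stone far end z [array([642.1, 227.6, 164. ]), array([639.4, 189.2, 164. ])]
```

carry_out --moves '[[[0, 0, 0.6, 0, 0, 0], [0, 0, 1, 0, 0, 0], [0, 0, 1, 0, 0, 0], [0, 0, 1, 0, 0, 0], [0, 0, 1, 0, 0, 0], [0, 0, 0.7, 0, 0, 0], [0, 0, 0.2, 0, 0, 0], [0, 0, 0.1, 0, 0, 0], [0, 0, 0, 0, 0, 0], [0, 0, 0, 0, 0, 0]]]'

```text
time: 13.4
eef_pos: [592.3, 213.0, 1.2]
eef_rot: [-3.141, -0.002, -0.068]
ft_force: [0.3, -0.0, -2.3]
width: 38.4
gripper_force: 62.3
```

carry_out --moves '[[[0, 0, 0.1, 0, 0, 0], [0, 0, 0.1, 0, 0, 0], [0, 0, 0, 0, 0, 0], [0, 0, 0, 0, 0, 0]]]'

```text
time: 13.9
eef_pos: [591.5, 212.8, -3.8]
eef_rot: [3.142, 0.0, -0.068]
ft_force: [-0.0, -0.5, -3.1]
width: 39.0
gripper_force: 62.3
```

carry_out --moves '[[[0, 0, 0.06, 0, 0, 0], [0, 0, 0.06, 0, 0, 0], [0, 0, 0, 0, 0, 0]]]'

```text
time: 14.28
eef_pos: [592.4, 212.8, -5.2]
eef_rot: [-3.141, -0.001, -0.068]
ft_force: [-0.3, -1.6, 3.7]
width: 38.7
gripper_force: 63.0
```

Contact with the drawer floor (force went from −3 to +3.7 N). Release and rise.

carry_out --moves '[[[0, 0, 0, 0, 0, 0], [0, 0, 0, 0, 0, 0], [0, 0, 0, 0, 0, 0], [0, 0, 0, 0, 0, 0], [0, 0, -0.3, 0, 0, 0], [0, 0, -0.7, 0, 0, 0], [0, 0, -1, 0, 0, 0], [0, 0, -1, 0, 0, 0], [0, 0, -1, 0, 0, 0], [0, 0, -1, 0, 0, 0], [0, 0, -1, 0, 0, 0], [0, 0, -1, 0, 0, 0]]]' --fingers 65

```text
time: 15.78
eef_pos: [591.5, 212.8, 135.3]
eef_rot: [-3.142, -0.0, -0.068]
ft_force: [0.9, -0.2, -0.2]
width: 64.9
gripper_force: 0.0
```

```bash
cat > seg.py <<'E'
from h import *
np.set_printoptions(precision=1,suppress=True)
c=cam("wrist"); hsv=cv2.cvtColor(c[0],cv2.COLOR_RGB2HSV)
# grey stone in wood: low saturation inside drawer region
m=(hsv[...,1]<40).astype(np.uint8)*255
n,l,st,ce=cv2.connectedComponentsWithStats(m)
for i in range(1,n):
    if st[i,4]>600: print(st[i],ce[i],onz(c,ce[i],47)[:2])
print(bot.state()["eef_pos"])
E
python3 seg.py
```

```text
[     0      0    640    480 229822] [317.5 228.9] [596.8 214.2]
[ 294  171   54  127 6579] [320.  232.9] [593.5 212.5]
[593.5 213.4 138.6]
```

Run:
```python
from h import *
np.set_printoptions(precision=0,suppress=True)
S=cam("scene");D=cam("side")
print([onz(D,p,10)[:2] for p in((150,237),(182,245),(208,256))],[onz(S,p,10)[:2] for p in((383,200),(410,188),(435,177))], "mug",onz(D,(195,215),0)[:2])
h=cv2.cvtColor(D[0],cv2.COLOR_RGB2HSV); 
m=((h[...,0]<8)|(h[...,0]>172))&(h[...,1]>150)&(h[...,2]>60); ys,xs=np.where(m[225:265,140:215]); print(xs.min()+140,xs.max()+140,ys.min()+225,ys.max()+225)
```

```text
[array([325., 398.]), array([371., 304.]), array([396., 213.])] [array([380., 223.]), array([353., 316.]), array([326., 406.])] mug [481. 442.]
174 206 241 256
```

carry_out --moves '[[[-0.97, 0.14, 0, 0, 0, 0], [-0.97, 0.14, 0, 0, 0, 0], [-0.97, 0.14, 0, 0, 0, 0], [-0.97, 0.14, 0, 0, 0, 0], [-0.97, 0.14, 0, 0, 0, 0], [-0.97, 0.14, 0, 0, 0, 0], [-0.97, 0.14, 0, 0, 0, 0], [-0.97, 0.14, 0, 0, 0, 0], [0, 0, 0, 0, 0, 0]]]' --fingers 0

```text
time: 17.05
eef_pos: [433.7, 200.9, 133.7]
eef_rot: [3.141, 0.0, -0.068]
ft_force: [-0.1, 0.1, -0.7]
width: -0.2
gripper_force: 0.0
```

carry_out --moves '[[[0, 0, 1, 0, 0, 0], [0, 0, 1, 0, 0, 0], [0, 0, 1, 0, 0, 0], [0, 0, 1, 0, 0, 0], [0, 0, 1, 0, 0, 0], [0, 0, 1, 0, 0, 0], [0, 0, 0.7, 0, 0, 0], [0, 0, 0.1, 0, 0, 0], [0, 0, 0, 0, 0, 0]]]'

```text
time: 18.18
eef_pos: [435.8, 201.2, -1.8]
eef_rot: [-3.141, -0.001, -0.068]
ft_force: [-0.0, 0.4, 0.3]
width: -0.2
gripper_force: 0.0
```

carry_out --moves '[[[0.4, 0, 0, 0, 0, 0], [0.4, 0, 0, 0, 0, 0], [0.4, 0, 0, 0, 0, 0], [0.5, 0, 0, 0, 0, 0], [0.6, 0, 0, 0, 0, 0], [0.7, 0, 0, 0, 0, 0], [0.7, 0, 0, 0, 0, 0], [0.7, 0, 0, 0, 0, 0], [0.7, 0, 0, 0, 0, 0], [0.7, 0, 0, 0, 0, 0], [0.5, 0, 0, 0, 0, 0], [0.4, 0, 0, 0, 0, 0]]]'

```text
time: 19.68
eef_pos: [569.6, 191.9, -2.1]
eef_rot: [-3.142, -0.0, -0.068]
ft_force: [-0.9, -0.0, -0.6]
width: 0.1
gripper_force: 0.6
```

carry_out --moves '[[[0.25, 0, 0, 0, 0, 0], [0.25, 0, 0, 0, 0, 0], [0.25, 0, 0, 0, 0, 0], [0.2, 0, 0, 0, 0, 0], [0.1, 0, 0, 0, 0, 0], [0.1, 0, 0, 0, 0, 0], [0, 0, 0, 0, 0, 0]]]'

```text
time: 20.55
eef_pos: [592.2, 190.4, -2.1]
eef_rot: [-3.141, -0.001, -0.068]
ft_force: [-0.3, 0.2, 0.2]
width: -0.1
gripper_force: 0.0
```

carry_out --moves '[[[0.15, 0, 0, 0, 0, 0], [0.15, 0, 0, 0, 0, 0], [0.15, 0, 0, 0, 0, 0], [0, 0, 0, 0, 0, 0]]]'

```text
time: 21.05
eef_pos: [596.2, 190.0, -2.5]
eef_rot: [3.14, 0.009, -0.069]
ft_force: [-13.4, 1.7, 10.6]
width: 0.0
gripper_force: 6.7
```

Drawer at its stop (13 N). Back off, rise, and move to look at the lock.

carry_out --moves '[[[-0.6, 0, 0, 0, 0, 0], [-1, 0, 0, 0, 0, 0], [-1, 0, 0, 0, 0, 0], [-1, 0, 0, 0, 0, 0], [-0.4, 0, -1, 0, 0, 0], [0, 0, -1, 0, 0, 0], [0, 0, -1, 0, 0, 0], [0, 0, -1, 0, 0, 0], [0, 1, -1, 0, 0, 0], [0, 1, -1, 0, 0, 0], [0, 1, -0.5, 0, 0, 0], [0, 1, 0, 0, 0, 0]]]'

```text
time: 22.55
eef_pos: [516.1, 113.6, 128.9]
eef_rot: [-3.141, -0.002, -0.069]
ft_force: [0.4, 1.1, -0.4]
width: -0.5
gripper_force: 0.0
```

carry_out --moves '[[[0, 1, 0, 0, 0, 0], [0, 1, 0, 0, 0, 0], [0, 1, 0, 0, 0, 0], [0, 1, 0, 0, 0, 0], [0, 1, 0, 0, 0, 0], [0, 1, 0, 0, 0, 0], [0, 1, 0, 0, 0, 0], [0, 1, 0, 0, 0, 0], [0, 1, 0, 0, 0, 0], [0, 1, 0, 0, 0, 0], [0, 1, 0, 0, 0, 0], [0, 1, 0, 0, 0, 0]]]' --fingers 50

```text
time: 24.05
eef_pos: [497.8, -125.3, 126.6]
eef_rot: [-3.141, 0.002, -0.069]
ft_force: [1.1, -0.1, 0.9]
width: 50.1
gripper_force: 0.0
```

carry_out --moves '[[[0, 0.8, 0, 0, 0, 0], [0, 0.5, 0, 0, 0, 0], [0, 0, 0, 0, 0, 0]]]'

```text
time: 24.42
eef_pos: [497.1, -150.6, 127.6]
eef_rot: [-3.141, 0.0, -0.07]
ft_force: [0.6, -1.0, 0.1]
width: 50.0
gripper_force: 0.0
```

Run:
```python
from h import *
import pickle
c=cam("wrist"); d=cam("side"); s=bot.state(); print(s["eef_pos"],s["eef_rot"],s["qpos"])
pickle.dump(c,open("c.pkl","wb")); pickle.dump(d,open("d.pkl","wb"))
print(proj(c,[587,-175,44]),proj(c,[514,-154,35]))
u,v=proj(c,[565,-170,40]).astype(int); u0=max(0,min(u-130,380)); v0=max(0,min(v-150,180)); print(u0,v0)
k=cv2.resize(c[0][v0:v0+300,u0:u0+260,::-1],(520,600)); q=cv2.resize(np.ascontiguousarray(d[0][150:300,230:300,::-1]),(280,600))
cv2.imwrite("pics/w5.png",np.hstack([k,q]))
```

```text
[ 497.26765575 -149.7726699   127.71988784] [-3.14113650e+00  2.99593987e-04 -6.84971798e-02] [-3.40774088e-01  3.06127032e-02  2.01389197e+00  4.03097700e-04
  1.09749924e+00  1.29833567e+00]
[346.12180216 109.19595748] [322.78258375 212.53200758]
210 0
```

View pics/w5.png

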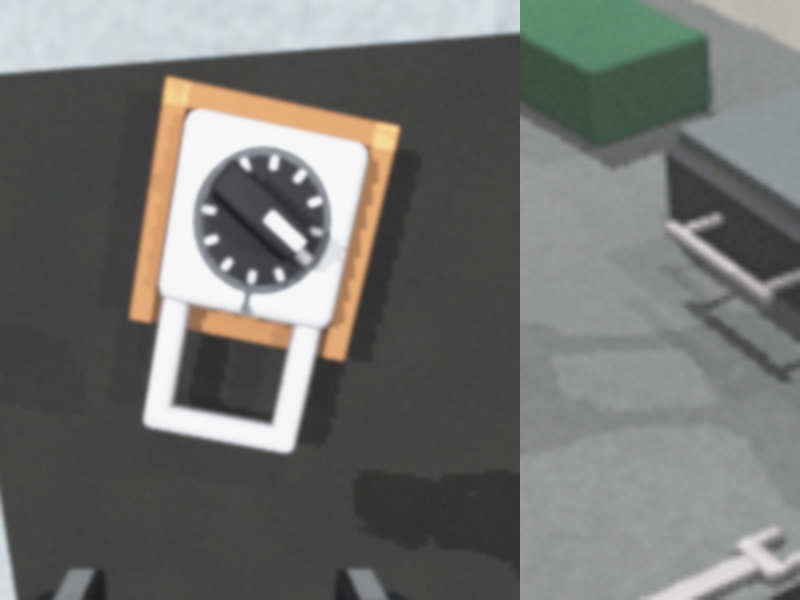

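Wrist view: drawer shut in side view; lock crossbar outer corners at crop (146,425)–(295,452), dial plate centre (262,220), bright pointer line (268,215)→(302,248).

Run:
```python
from h import *
import pickle
np.set_printoptions(precision=3,suppress=True)
c=pickle.load(open("c.pkl","rb"))
f=lambda u,v,z: onz(c,(210+u/2,v/2),z)[:2]
A,B=f(146,425,35),f(295,452,35); print("bar outer",A,B,np.linalg.norm(A-B),(A+B)/2)
v=(A-B)/np.linalg.norm(A-B); x=np.array([v[1],-v[0]]); print("yaw from bar",np.arctan2(x[1],x[0]))
body=[f(184,108,44),f(369,146,44),f(334,328,44),f(160,300,44)]; print(body,np.mean(body,0))
nest=[f(166,77,30),f(400,126,30)]; y=nest[0]-nest[1]; print("nest w",np.linalg.norm(y),"yaw",np.arctan2(-y[0],y[1]))
b1=body[0]-body[1]; print("body back yaw",np.arctan2(-b1[0],b1[1]))
for z in(46,48): print("plate",f(262,220,z))
P,Q=f(268,215,70),f(302,248,70); d=Q-P; print("ptr",P,Q,np.linalg.norm(d),np.arctan2(d[1],d[0]))
p,q=f(213,190,60),f(295,262,60); d=q-p; print("edge",np.arctan2(d[1],d[0]))
m=(A+B)/2; 
for t in (5,81): print(m+x*t)
```

```text
bar outer [ 516.15  -123.289] [ 501.456 -180.372] 58.94398695329819 [ 508.803 -151.83 ]
yaw from bar -0.25195803997359134
[array([ 623.453, -147.424]), array([ 607.623, -208.632]), array([ 548.443, -195.367]), array([ 562.488, -133.772])] [ 585.502 -171.299]
nest w 83.67855845792083 yaw -0.25487335916883586
body back yaw -0.2530858237678547
plate [ 586.554 -171.314]
plate [ 586.384 -171.189]
ptr [ 585.845 -171.741] [ 575.404 -181.894] 14.56405890569923 -2.3701429092192683
edge -2.325564649278922
[ 513.645 -153.077]
[ 587.246 -172.024]
```

Lock yaw −0.253, dial pointer exactly two clicks off (1.045). Move over the dial with the pads across the bar.

carry_out --moves '[[[0.905, 0.153, 0, 0, 0, 0], [0.905, 0.153, 0, 0, 0, 0], [0.905, 0.153, 0, 0, 0, 0], [0.905, 0.153, 0, 0, 0, 0], [0.905, 0.153, 0, 0, 0, 0], [0, 0, 0.5, 0, 0, -0.22], [0, 0, 0.5, 0, 0, -0.22], [0, 0, 0.5, 0, 0, -0.22], [0, 0, 0.5, 0, 0, -0.22], [0, 0, 0.5, 0, 0, -0.22], [0, 0, 0, 0, 0, 0], [0, 0, 0, 0, 0, 0]]]' --fingers 34

```text
time: 26.02
eef_pos: [587.6, -171.5, 78.1]
eef_rot: [3.141, -0.0, 0.793]
ft_force: [0.4, 0.5, -0.3]
width: 34.2
gripper_force: 0.0
```

carry_out --moves '[[[0, 0, 0.8, 0, 0, 0], [0, 0, 0.8, 0, 0, 0], [0, 0, 0.5, 0, 0, 0], [0, 0, 0.3, 0, 0, 0], [0, 0, 0.15, 0, 0, 0], [0, 0, 0, 0, 0, 0]]]'

```text
time: 26.78
eef_pos: [586.7, -171.5, 26.9]
eef_rot: [3.141, -0.0, 0.796]
ft_force: [-0.2, -0.8, 0.5]
width: 34.2
gripper_force: 0.0
```

carry_out --moves '[[[0, 0, 0, 0, 0, 0], [0, 0, 0, 0, 0, 0], [0, 0, 0, 0, 0, 0], [0, 0, 0, 0, 0, 0]]]' --fingers 5

```text
time: 27.28
eef_pos: [587.2, -171.6, 27.7]
eef_rot: [3.14, -0.001, 0.796]
ft_force: [-0.3, 0.7, 4.4]
width: 10.3
gripper_force: 60.0
```

carry_out --moves '[[[0, 0, 0, 0, 0, 0.222], [0, 0, 0, 0, 0, 0.222], [0, 0, 0, 0, 0, 0.222], [0, 0, 0, 0, 0, 0], [0, 0, 0, 0, 0, 0.222], [0, 0, 0, 0, 0, 0.222], [0, 0, 0, 0, 0, 0.222], [0, 0, 0, 0, 0, 0], [0, 0, 0, 0, 0, 0]]]'

```text
time: 28.4
eef_pos: [587.3, -172.1, 27.6]
eef_rot: [3.141, -0.002, -0.247]
ft_force: [0.3, -1.7, 5.3]
width: 10.4
gripper_force: 60.2
```

Tool yaw is −0.247 (lock yaw −0.253). Release, rise and back off for a look at the dial.

carry_out --moves '[[[0, 0, 0, 0, 0, 0], [0, 0, 0, 0, 0, 0], [0, 0, 0, 0, 0, 0], [0, 0, -0.6, 0, 0, 0], [0, 0, -1, 0, 0, 0], [0, 0, -1, 0, 0, 0], [-0.74, 0, -1, 0, 0, 0], [-0.74, 0, -0.4, 0, 0, 0], [-0.74, 0, 0, 0, 0, 0], [-0.74, 0, 0, 0, 0, 0], [-0.74, 0, 0, 0, 0, 0], [0, 0, 0, 0, 0, 0]]]' --fingers 32

```text
time: 29.9
eef_pos: [513.2, -152.6, 106.1]
eef_rot: [-3.141, 0.002, -0.251]
ft_force: [0.6, -0.5, -0.3]
width: 32.2
gripper_force: 0.0
```

Run:
```python
from h import *
import pickle
np.set_printoptions(precision=3,suppress=True)
c=cam("wrist"); pickle.dump(c,open("c.pkl","wb")); print(bot.state()["eef_pos"],bot.state()["eef_rot"])
# bright shackle/body blob and dial line
g=c[0].min(2); p=proj(c,[586.5,-171.5,50]); print(p)
u,v=p.astype(int); y0,x0=max(0,v-70),u-70; r=(c[0][y0:v+70,x0:u+70].min(2)>170).astype(np.uint8)*255
n,l,st,ce=cv2.connectedComponentsWithStats(r)
for i in range(1,n):
    if st[i,4]>15:
        pts=np.argwhere(l==i)[:,::-1]+[x0,y0]; mr=cv2.minAreaRect(pts.astype(np.float32)); w=onz(c,mr[0],70)
        vx,vy,_,_=cv2.fitLine(pts.astype(np.float32),cv2.DIST_L2,0,.01,.01).ravel()
        a,b=onz(c,mr[0],70),onz(c,np.array(mr[0])+20*np.array([vx,vy]),70); d=b-a
        print(st[i],mr,w[:2],"dir",np.arctan2(d[1],d[0]))
for q in([513.6,-153,35],): print(proj(c,q))
cv2.imwrite("pics/w6.png",c[0][:,:,::-1])
```

```text
[ 514.287 -152.957  106.455] [-3.142  0.    -0.251]
[320.186 131.411]
[  21   16  100  124 6033] ((320.4999694824219, 138.49998474121094), (98.99998474121094, 122.99998474121094), -0.0) [ 582.067 -170.544] dir -0.2503872546886468
[53 38  6  7 31] ((305.5, 102.0), (6.0, 5.0), 90.0) [ 603.127 -167.259] dir -2.8126604193434166
[84 38  5  7 18] ((335.8846130371094, 101.92306518554688), (2.4961509704589844, 6.1017022132873535), 33.690067291259766) [ 598.956 -183.734] dir -0.8177156848497176
[41 50  8  7 36] ((294.5, 113.99999237060547), (8.043152809143066, 4.437601566314697), 33.6900634765625) [ 598.554 -159.61 ] dir -2.314442904615781
[94 51  6  5 18] ((347.0000305175781, 114.00003051757812), (2.8284268379211426, 5.656853675842285), 45.0) [ 591.216 -188.311] dir -1.2642941542244792
[37 67  8  5 32] ((290.5, 130.0), (4.0, 7.0), 90.0) [ 590.822 -155.1  ] dir -1.7651781094886956
[98 67  6  4 22] ((350.5, 129.5), (3.0, 5.0), 90.0) [ 582.602 -188.351] dir -1.6527046175100337
[ 67  68   8  36 265] ((320.5, 146.5), (35.0, 7.0), 90.0) [ 577.768 -169.447] dir -0.2517447746966114
[42 82  7  6 29] ((295.10003662109375, 145.19998168945312), (4.0249223709106445, 7.155416965484619), 63.43495178222656) [ 582.103 -155.416] dir -1.3406840680599308
[94 83  6  4 19] ((346.5, 145.5), (3.0, 5.0), 90.0) [ 574.589 -184.134] dir -2.176329198919006
[54 92  6  7 30] ((306.2000427246094, 156.10000610351562), (4.0249223709106445, 7.155416965484619), 26.56505012512207) [ 574.603 -160.047] dir -0.8266698878684338
[84 93  5  6 22] ((336.0, 156.5), (5.0, 4.0), 90.0) [ 570.086 -176.803] dir -2.8115164449776686
[320.339 240.537]
```

Dial line now lies straight towards the shackle (column 320, below the dial centre). Check crossbar position and turn 90°.

carry_out --moves '[[[0, 0, 0, 0, 0, -0.222], [0, 0, 0, 0, 0, -0.222], [0, 0, 0, 0, 0, -0.222], [0, 0, 0, 0, 0, -0.222], [0, 0, 0, 0, 0, -0.222], [0, 0, 0, 0, 0, -0.222], [0, 0, 0, 0, 0, -0.222], [0, 0, 0, 0, 0, -0.222], [0, 0, 0, 0, 0, -0.222], [0, 0, 0, 0, 0, 0]]]' --fingers 27

```text
time: 31.2
eef_pos: [515.5, -153.3, 106.8]
eef_rot: [3.141, 0.0, 1.317]
ft_force: [0.3, -0.4, -0.6]
width: 27.2
gripper_force: 0.0
```

Run:
```python
from h import *
import pickle
np.set_printoptions(precision=2,suppress=True)
c=pickle.load(open("c.pkl","rb")); g=c[0].min(2)>150
for u in(312,320,328):
    r=[v for v in range(200,290) if g[v,u]]; print(u,r[0],r[-1],onz(c,(u,r[0]-.5),35)[:2],onz(c,(u,r[-1]+.5),35)[:2])
x=[u for u in range(240,400) if g[(r[0]+r[-1])//2,u]]; print(x[0],x[-1])
s=bot.state(); print(s["eef_pos"],s["eef_rot"],s["qpos"][5])
```

```text
312 233 245 [ 520.93 -148.66] [ 511.46 -146.17]
320 233 245 [ 519.5  -154.25] [ 510.02 -151.83]
328 233 245 [ 518.07 -159.85] [ 508.57 -157.49]
280 361
[ 515.46 -153.28  106.78] [3.14 0.   1.32] -0.08139216176280704
```

carry_out --moves '[[[0, 0, 1, 0, 0, 0], [0, 0, 1, 0, 0, 0], [0, 0, 1, 0, 0, 0], [0, 0, 0.9, 0, 0, 0], [0, 0, 0.7, 0, 0, 0], [0, 0, 0.5, 0, 0, 0], [0, 0, 0.4, 0, 0, 0], [0, 0, 0.3, 0, 0, 0], [0, 0, 0.25, 0, 0, 0], [0, 0, 0, 0, 0, 0]]]'

```text
time: 32.45
eef_pos: [514.7, -153.1, -14.3]
eef_rot: [-3.141, -0.0, 1.319]
ft_force: [-1.2, 0.7, 0.7]
width: 26.9
gripper_force: 0.0
```

carry_out --moves '[[[0, 0, 0, 0, 0, 0], [0, 0, 0, 0, 0, 0], [0, 0, 0, 0, 0, 0], [0, 0, 0, 0, 0, 0]]]' --fingers 3

```text
time: 32.95
eef_pos: [513.3, -152.5, -14.2]
eef_rot: [-3.138, -0.0, 1.319]
ft_force: [-4.5, 2.1, 3.8]
width: 8.4
gripper_force: 60.5
```

carry_out --moves '[[[0, -0.2, 0, 0, 0, 0], [0, -0.2, 0, 0, 0, 0], [0, -0.2, 0, 0, 0, 0], [0, -0.2, 0, 0, 0, 0], [0, -0.15, 0, 0, 0, 0], [0, -0.1, 0, 0, 0, 0], [0, 0, 0, 0, 0, 0], [0, 0, 0, 0, 0, 0]]]'

```text
time: 33.95
eef_pos: [494.5, -147.8, -14.1]
eef_rot: [-3.141, 0.0, 1.319]
ft_force: [1.2, 0.2, 1.0]
width: 8.6
gripper_force: 60.3
```

carry_out --moves '[[[0, -0.1, 0, 0, 0, 0], [0, -0.05, 0, 0, 0, 0], [0, 0, 0, 0, 0, 0]]]'

```text
time: 34.33
eef_pos: [491.7, -147.2, -14.1]
eef_rot: [3.142, 0.0, 1.319]
ft_force: [2.4, 0.3, 0.5]
width: 8.7
gripper_force: 60.2
```

carry_out --moves '[[[0, -0.1, 0, 0, 0, 0], [0, 0, 0, 0, 0, 0], [0, 0, 0, 0, 0, 0]]]'

```text
time: 34.7
eef_pos: [491.5, -147.0, -13.7]
eef_rot: [3.138, -0.0, 1.318]
ft_force: [6.9, -0.6, -0.7]
width: 8.7
gripper_force: 59.8
```

Run:
```python
from h import *
import pickle
s=bot.state(); print(s["eef_pos"],s["ft_force"],s["torque"])
D=cam("side"); S=cam("scene"); d0=cv2.imread("pics/side0.png"); s0=cv2.imread("pics/scene0.png")
f=lambda im,u,v,w,h: cv2.resize(np.ascontiguousarray(im[v:v+h,u:u+w]),(400,300))
cv2.imwrite("pics/w7.png",np.vstack([np.hstack([f(d0,325,255,80,60),f(D[0][:,:,::-1],325,255,80,60)]),np.hstack([f(s0,220,240,70,60),f(S[0][:,:,::-1],220,240,70,60)])]))
```

```text
[ 491.50693644 -147.00174153  -13.7123334 ] [ 6.87828475 -0.58694886 -0.74160538] [-0.01911154 -0.96331201 -0.03458068]
```

View pics/w7.png

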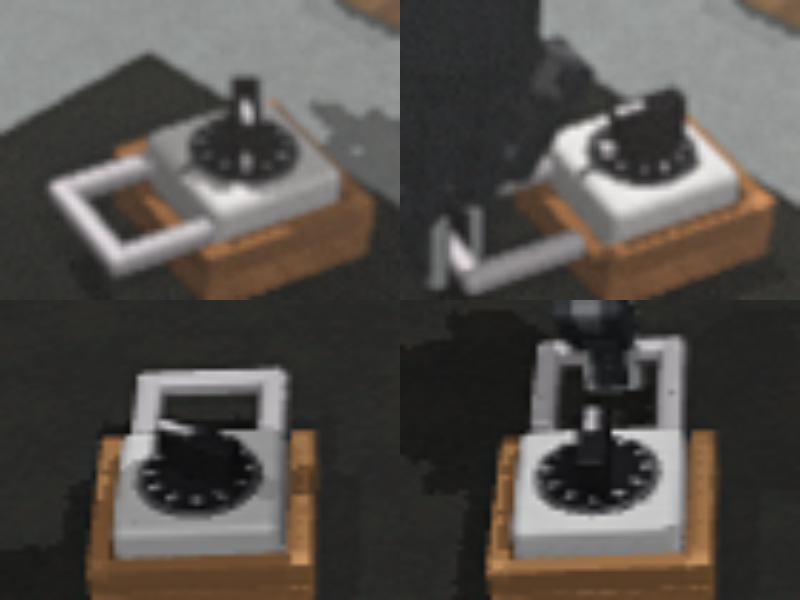

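At the stop: right-hand crops show the shackle drawn out, dial pointer at the shackle, lock still seated. Lift slowly.

carry_out --moves '[[[0, 0.1, -0.1, 0, 0, 0], [0, 0, -0.3, 0, 0, 0], [0, 0, -0.3, 0, 0, 0], [0, 0, -0.3, 0, 0, 0], [0, 0, -0.3, 0, 0, 0], [0, 0, -0.3, 0, 0, 0], [0, 0, -0.3, 0, 0, 0], [0, 0, -0.3, 0, 0, 0], [0, 0, -0.3, 0, 0, 0], [0, 0, 0, 0, 0, 0]]]'

```text
time: 36.05
eef_pos: [492.3, -147.3, 36.6]
eef_rot: [3.14, 0.0, 1.319]
ft_force: [-0.3, -0.7, -3.5]
width: 9.0
gripper_force: 59.6
```

Run:
```python
from h import *
np.set_printoptions(precision=2,suppress=True)
s=bot.state(); print(s["eef_pos"],s["eef_rot"],s["ft_force"],s["torque"],s["width"])
D=cam("side")
# bright lock body
p=proj(D,s["eef_pos"]+[93,-24,44]); print(p)
u,v=p.astype(int); r=(D[0].min(2)>150)[v-60:v+60,u-70:u+70].astype(np.uint8)*255
n,l,st,ce=cv2.connectedComponentsWithStats(r); print([(st[i],ce[i]+[u-70,v-60]) for i in range(1,n) if st[i,4]>60])
cv2.imwrite("pics/lift.png",D[0][:,:,::-1])
```

```text
[ 492.33 -147.35   36.64] [3.14 0.   1.32] [-0.31 -0.68 -3.49] [0.05 0.2  0.06] 8.952973592975498
[373.22 271.35]
[(array([100,   0,  40,  19, 385], dtype=int32), array([428.71, 216.72])), (array([ 58,  19,  42,  28, 446], dtype=int32), array([380.66, 242.  ])), (array([ 98,  33,  42,  64, 882], dtype=int32), array([427.67, 271.29])), (array([53, 46, 12, 14, 78], dtype=int32), array([361.17, 263.95])), (array([ 59,  47,  33,  23, 230], dtype=int32), array([380.11, 271.8 ]))]
```

carry_out --moves '[[[0, 0, -0.4, 0, 0, 0], [0, 0, -0.7, 0, 0, 0], [0, 0, -1, 0, 0, 0], [0, 0, -1, 0, 0, 0], [0, 0, -1, 0, 0, 0], [0, 0, -1, 0, 0, 0], [0, 0, -1, 0, 0, 0], [0, 0, -1, 0, 0, 0], [0, 0, -1, 0, 0, 0], [0, 0, -1, 0, 0, 0], [0, 0, -1, 0, 0, 0], [0, 0, -0.6, 0, 0, 0]]]'

```text
time: 37.6
eef_pos: [492.3, -147.3, 251.9]
eef_rot: [3.139, 0.0, 1.319]
ft_force: [0.5, -0.8, -2.8]
width: 8.5
gripper_force: 59.6
```

carry_out --moves '[[[0.4, 0.13, 0, 0, 0, 0], [0.75, 0.244, 0, 0, 0, 0], [0.75, 0.244, 0, 0, 0, 0], [0.75, 0.244, 0, 0, 0, 0], [0.75, 0.244, 0, 0, 0, 0], [0.75, 0.244, 0, 0, 0, 0], [0.75, 0.244, 0, 0, 0, 0], [0.75, 0.244, 0, 0, 0, 0], [0.75, 0.244, 0, 0, 0, 0], [0.75, 0.244, 0, 0, 0, 0], [0.75, 0.244, 0, 0, 0, 0], [0.75, 0.244, 0, 0, 0, 0]]]'

```text
time: 39.1
eef_pos: [589.9, 7.2, 249.9]
eef_rot: [3.142, -0.0, 1.319]
ft_force: [0.8, 0.3, -3.7]
width: 8.6
gripper_force: 59.6
```

carry_out --moves '[[[0.75, 0.244, 0, 0, 0, 0], [0.75, 0.244, 0, 0, 0, 0], [0.75, 0.244, 0, 0, 0, 0], [0.75, 0.244, 0, 0, 0, 0], [0.75, 0.244, 0, 0, 0, 0], [0.75, 0.244, 0, 0, 0, 0], [0.75, 0.244, 0, 0, 0, 0], [0.7, 0.2, 0, 0, 0, 0], [0.4, 0.13, 0, 0, 0, 0], [0.2, 0.1, 0, 0, 0, 0], [0, 0, 0, 0, 0, 0], [0, 0, 0, 0, 0, 0]]]'

```text
time: 40.6
eef_pos: [663.3, 122.1, 249.9]
eef_rot: [-3.141, 0.0, 1.318]
ft_force: [-0.1, -0.2, -3.1]
width: 8.4
gripper_force: 59.6
```

carry_out --moves '[[[0, 0, 0, 0, 0, 0], [0, 0, 0, 0, 0, 0], [0, 0, 0, 0, 0, 0], [0, 0, 0, 0, 0, 0], [0, 0, 0, 0, 0, 0], [0, 0, 0, 0, 0, 0], [0, 0, 0, 0, 0, 0], [0, 0, 0, 0, 0, 0]]]'

```text
time: 41.6
eef_pos: [663.4, 122.6, 249.9]
eef_rot: [3.142, -0.0, 1.319]
ft_force: [0.2, 0.2, -3.7]
width: 8.5
gripper_force: 59.6
```

Run:
```python
from h import *
import pickle
np.set_printoptions(precision=2,suppress=True)
d=pickle.load(open("d.pkl","rb")); D=cam("side"); S=cam("scene"); s=bot.state(); print(s["eef_pos"],s["ft_force"],s["torque"],s["joint_vel"].max())
for (v,u) in((195,260),): 
    print("handle region diff",np.abs(d[0][v:v+45,u:u+55].astype(int)-D[0][v:v+45,u:u+55]).mean(), "bench diff",np.abs(d[0][150:190,230:260].astype(int)-D[0][150:190,230:260]).mean())
b=s["eef_pos"]+[0,0,44]; x=np.array([.968,-.25,0])
for nm,c in(("D",D),("S",S)):
    for k,q in(("level",b+96*x),("hang",b-[0,0,96]),("bar",b)):
        p=proj(c,q); i=p.round().astype(int); w=c[0][i[1]-4:i[1]+5,i[0]-4:i[0]+5].reshape(-1,3); print(nm,k,p,w.mean(0),w.min(),w.max())
    d0=cv2.cvtColor(cv2.imread("pics/%s0.png"%("side" if nm=="D" else "scene")),cv2.COLOR_BGR2RGB)
    m=(c[0].min(2)>165)&(np.ptp(c[0],axis=2)<25)&(np.abs(c[0].astype(int)-d0).sum(2)>60)
    n,l,st,ce=cv2.connectedComponentsWithStats(m.astype(np.uint8)*255); print([(st[i][:5].tolist()) for i in range(1,n) if st[i,4]>60])
```

```text
[663.44 122.57 249.88] [-0.45  0.45 -2.93] [ 0.02  0.25 -0.03] 0.002102142112900821
handle region diff 5.418316498316498 bench diff 4.554444444444444
D level [345.08 125.  ] [145.42 143.8  142.04] 49 235
D hang [310.8  168.51] [153.16 156.74 155.51] 133 188
D bar [309.95 131.32] [93.49 92.89 92.15] 45 184
[[0, 1, 25, 62, 1263], [258, 0, 32, 4, 90], [322, 0, 70, 165, 6024], [4, 126, 25, 31, 596], [267, 205, 31, 19, 71]]
S level [413.77 205.1 ] [71.49 71.05 72.58] 8 211
S hang [399.   214.41] [128.04 127.86 127.95] 89 204
S bar [403.7 174.1] [43.22 44.84 46.64] 18 115
[[400, 171, 36, 43, 320], [395, 190, 16, 17, 90], [399, 240, 46, 12, 128]]
```

```bash
python3 -c "
from station import bot
print(bot.hand_in())"
```

```text
the job is handed in; nothing more can be done
None
```

I handed the job in with the oilstone in the shut drawer, the dial at zero and the shackle at its stop. The lock is held still by its crossbar about 4 mm off my estimated centre of the hasp and about 0.18 m above it, sticking out level from the grip rather than hanging down. No verdict came back, and I did not check the bystanders afterwards.

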